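Shut the hole-saw box and snap its cap home

TASK

Close up the wooden hole-saw box: swing its lid fully down so that the stud comes up through the steel hasp, then put the black snap cap (the one with a tall knob on a wider skirt) on the stud, mouth down, and press until it clicks and sits right down on the hasp. Keep pressing down firmly after the click, with about the weight of a kilo, and finish like that, still holding the cap down; leave the other things on the bench where they are.

Things in the scene. Friction and masses are not known exactly. Their poses are not given: they have to be found in the camera images.
- lid: Hinged lid of the fixed, pale wood box (140 x 200 x 70 mm high; hinge along its far side, a 70 mm high ledge with the stud on its front). Origin on the hinge line, mid-way, at the lid's under face, 70 mm above the bench. y: hinge line; z: normal of the outer face, upright when shut; x: in the lid, from its free edge to the hinge. Starts 0.5 to 1.1 rad open; swings up and away from the stud.
- lid_top (a point): Point on the lid's outer (upper) face, on its centre line, 120 mm from the hinge: a good place to push it down. Same axes as lid. Plywood, 6 mm thick, 200 mm wide, 140 mm from hinge to edge; the steel hasp, 60 mm wide and 6 mm thick, continues it to 192 mm and has a 28 x 26 mm hole that goes over the stud. Stiff hinge: the lid stays where it is left; about 4 N here moves it.
- stud (a point): On the axis of the upright steel stud, at the height of the upper face of the shut hasp (76 mm above the bench): where the cap's rim comes to rest. z is up, x points from the stud to the hinge (166 mm away, level). The stud is 18 mm in diameter and ends 17.5 mm above this point with a 4 mm wide chamfer; four sprung balls stick out of it 7.3 mm above this point, to 25 mm across.
- cap (a point): Centre (half-way up, 26 mm) of the loose black plastic snap cap standing mouth down on the bench, left or right of the box. 52 mm high, about 60 g: a ribbed skirt 44 mm in diameter, 23 mm high, and above it a knob 26 mm in diameter, 29 mm high, to grip. z is up; round, so yaw does not matter. Snapped home, this point is 26 mm above stud.
- buffer: Bystander: black rubber buffer foot, a plain low cone 48 mm wide at the base, 28 mm high, flat on top. Origin at the centre of its underside.
- loose_saw: Bystander: dark steel hole saw standing mouth up, 46 mm in diameter, 42 mm high. Origin at the centre of its underside.
- screwdriver: Bystander: screwdriver lying on the bench. Origin below its middle, x along it.
- hammer: Bystander: hammer lying on the bench beyond the box. Origin below its middle, x along it.
- wrench: Bystander: steel wrench lying on the bench. Origin below its middle, x along it.
- oil: Bystander: grey oil bottle 60 mm in diameter, 150 mm high. Origin at the centre of its underside.
- jar: Bystander: glass jar 64 mm in diameter, 75 mm high. Origin at the centre of its underside.
- snapcap: The same cap; origin at the centre of its rim (underside). The mouth is 21 mm wide and 3 mm deep, wider behind. On the stud the rim first meets the sprung balls 11 mm above its seat; pushing past them takes 7 to 11 N, then the force drops, and 5 mm above its seat the cap is drawn down until its rim sits on the hasp.
Things that resemble listed ones, but are neither listed nor needed, are in the scene too. What is shaped like the snapcap but blue or purple is not meant.

How it is judged:
On the way, in this order (a step that is already met when the one before it is completed fails the run):
1. the lid is fully shut (angle between lid's own z axis and vertical below 0.03 rad), for 0.2 s.
2. the cap has snapped onto the stud and sits on the hasp (z of cap in the frame of stud below 0.028 m and horizontal distance between cap and stud below 0.004 m and angle between cap's own z axis and vertical below 0.1 rad), for 0.2 s.
At the end, for the whole second after the job is handed in: The lid is shut (level within 0.03 rad); the cap is snapped on the stud, its rim within 2 mm of the hasp, within 4 mm of the stud's axis and upright within 0.1 rad; the robot still holds it and presses it on the hasp with more than 5 N, all through the last second (all of step 2 and angle between lid's own z axis and vertical below 0.03 rad and z of cap in the frame of stud above 0.02 m and contact force between snapcap and lid above 5 N and contact force between snapcap and the fingers above 3 N); the arm keeps its last pose, push and grip.
It fails at once if a bystander is moved by more than 40 mm (distance of any of buffer, loose_saw, screwdriver, hammer, wrench, oil, jar from where it was at the start of the episode above 0.04 m).
It also fails if it takes over 56 s, if anything falls off the work surface, if the arm or the gripper's body presses on something with over 40 N, if the wrist force passes 120 N, or if a joint passes its speed limit or range.

ROBOT

A 6-joint arm with a two-finger parallel gripper is mounted at the origin on the work surface. World frame = base frame: x ahead of the robot, y to its left, z up, the work surface at z = 0. Lengths are in m, angles in rad, forces in N, time in s.
With the tool pointing down it reaches from about 0.35 to 0.775 m from the base axis. Payload 7.3 kg.
Tool frame: the origin (TCP) lies between the finger pads; the fingertips stand 8 mm ahead of it and the grasp point (between the pads) lies 11 mm behind it (robot.nose_length is the distance from the TCP to the fingertips, in m); z points along the fingers, y is the line along which they close (so a half turn about z gives the same grasp; the last joint's range is limited). The gripper opens to 92 mm and grips with 3 to 60 N. Pads are 19 mm wide; open, the fingers measure 130 mm over their backs; the gripper's body (75 mm by 190 mm) begins 47 mm behind the grasp point.
Start: joints at [-0.146, 0.342, 1.524, -0, 1.275, -0.146], TCP at [0.525, 0, 0.235] pointing down, gripper open.
Joint ranges: [-2.53, 2.53], [-0.77, 2.02], [0.04, 2.7], [-1, 4.14], [0.28, 2.66], [-3.11, 3.11]. Speed limits (rad/s): [2.57, 2.57, 3.14, 3.14, 3.14, 3.14].

INTERFACE

Orientations are given as [roll, pitch, yaw] about the fixed x, y, z axes, in that order (R = Rz(yaw) Ry(pitch) Rx(roll)).
In Python, from cell import robot gives the robot as it stands. The module is installed in compiled form; this text tells all that it offers.
- The arm moves only by the shell command python3 -m jog 'ROWS' [FORCE]. ROWS is JSON, a list that holds one entry, the list of rows, each a list of 5 numbers: the gripper's target within -1 to 1 (fully open at 1, half-way at 0, shut at -1), then the shift along the tool's x, y, z in m, then the turn about the tool's z in rad. A call has 1 to 5 rows; each row is the pose to reach, as a shift and turn from the pose commanded when the call began, along the tool's axes at that moment; what a row does not reach only later rows make up. A row lasts 1/12 s, in which the tool goes at most 41.7 mm and 7.16 degrees, less where a joint would pass 70% of its speed; a pose out of reach is approached as far as the arm can. A call with a gripper value outside its range is refused whole. The fingers move at their own pace and stop on an object; FORCE is the grip in N (left out, the last holds). Time passes only in rows, so rows that repeat a pose let the fingers close. It gives the time, the measured TCP pose, the force, the opening and the grip force at its end, in the units of the state.
- robot.observe(): the state, without advancing time (a new reading comes with each control period).
- robot.read_camera(name): name is "scene" or "side" or "wrist"; returns the picture (420x560x3 uint8, red, green, blue); there is no depth.
- robot.camera_model(name): a dict with "camera_matrix" (3x3 intrinsics, pixels), "position" and "attitude" of the camera in the world; the wrist camera has in their place "mount" (4x4, takes a point from camera to tool coordinates, whose origin is the TCP and whose axes are the flange's). Camera axes: x right, y down, z forward; pixel columns grow to the right and rows downward; lengths in m; the calibration is good to about 2 mm. A picture is of the moment at which its call begins: read the wrist's pose just before it. camera_model takes no time and is no camera call.
- robot.hand_in(): hands the job in; it is judged then, once.
The state is a dict: "time": time; "qpos": joint angles; "qvel": joint speeds; "joint_efforts": joint torques, N m; "tool_pos": TCP position; "tool_rot": TCP orientation; "contact_force": force on the tool from outside, world axes, zero at the start; "torque": the same for the moment, N m; "opening": finger opening in m; "grip_force": force on a finger pad.
Only numpy, scipy, OpenCV 4.12 (cv2) and the standard library are available. Lean on these libraries where they do the work, as an engineer would, in place of code of your own. Each camera call takes 0.05 s, during which the arm holds its last target. There are 200 camera calls.

## Working session

There is one attempt and no reset: what is moved stays moved. The work goes in short steps, Python scripts to look and compute and a shell command to move; the robot and the scene stay as the last step left them, time stands still between calls to the robot, and variables do not carry over. Pictures are saved under pics/ and viewed, at most 10 in all, crops included, and the job is handed in when it is done.

```bash
mkdir -p pics; cat > h.py <<'E'
import numpy as np, cv2
from scipy.spatial.transform import Rotation as R
from cell import robot
def save(n,f):
    im=robot.read_camera(n); cv2.imwrite(f,im[:,:,::-1]); return im
def cam(n):
    m=robot.camera_model(n); K=np.array(m["camera_matrix"])
    if "mount" in m:
        s=robot.observe(); T=np.eye(4); T[:3,:3]=R.from_euler('xyz',s["tool_rot"]).as_matrix(); T[:3,3]=s["tool_pos"]
        M=T@np.array(m["mount"]); return K,M[:3,3],M[:3,:3]
    a=np.array(m["attitude"]); A=a if a.shape==(3,3) else R.from_euler('xyz',a).as_matrix()
    return K,np.array(m["position"]),A
def ray(c,u,v):
    K,p,A=c; d=A@np.linalg.solve(K,[u,v,1]); return p,d/np.linalg.norm(d)
def plane(c,u,v,z):
    p,d=ray(c,u,v); return p+d*(z-p[2])/d[2]
def cross(r1,r2):
    (p,d),(q,e)=r1,r2; s=np.linalg.lstsq(np.c_[d,-e],q-p,rcond=None)[0]
    a,b=p+s[0]*d,q+s[1]*e; return (a+b)/2,np.linalg.norm(a-b)
def pix(c,P):
    K,p,A=c; x=K@(A.T@(np.array(P)-p)); return x[:2]/x[2]
E
python3 - <<'E'
from h import *
for n in("scene","side"):
    save(n,f"pics/{n}0.png"); m=robot.camera_model(n); print(n,m)
print(robot.observe()); print(robot.camera_model("wrist"))
E
```

```text
scene {'camera_matrix': array([[443.5811552 ,   0.        , 284.77597786],
       [  0.        , 443.5811552 , 204.1646524 ],
       [  0.        ,   0.        ,   1.        ]]), 'position': array([1.43529692, 0.31655289, 0.93280182]), 'attitude': array([-2.29657235,  0.00748269,  1.92644711])}
side {'camera_matrix': array([[453.76251592,   0.        , 278.83452505],
       [  0.        , 453.76251592, 211.12734901],
       [  0.        ,   0.        ,   1.        ]]), 'position': array([ 0.21249344, -0.95731706,  0.82108945]), 'attitude': array([-2.19629619,  0.0168698 , -0.31390944])}
{'time': 0.1, 'qpos': array([-1.46024541e-01,  3.42658107e-01,  1.52491630e+00, -1.74711171e-05,
        1.27544600e+00, -1.45986378e-01]), 'qvel': array([ 0.000168  , -0.00038963, -0.00233282, -0.00168241,  0.0024603 ,
       -0.00025814]), 'joint_efforts': array([ 1.49919495e-03, -4.32001984e+01, -2.44694173e+01,  7.19219679e-02,
        5.25739230e-02, -9.79429342e-05]), 'tool_pos': array([5.24635066e-01, 5.78074655e-05, 2.34113658e-01]), 'tool_rot': array([-3.14017765e+00, -1.91163898e-04,  1.57076313e+00]), 'contact_force': array([ 0.87713632,  0.03642312, -0.01542191]), 'torque': array([ 0.02906838, -0.06231721,  0.00422472]), 'grip_force': 0.0, 'opening': 0.09180235900586363}
{'camera_matrix': array([[333.62125592,   0.        , 278.98094692],
       [  0.        , 333.62125592, 211.43875778],
       [  0.        ,   0.        ,   1.        ]]), 'mount': array([[ 8.27012975e-04, -9.64266192e-01, -2.64934004e-01,
         7.18347106e-02],
       [ 9.99999656e-01,  8.15887857e-04,  1.52036405e-04,
        -6.62160799e-05],
       [ 6.95528714e-05, -2.64934038e-01,  9.64266535e-01,
        -1.49275202e-01],
       [ 0.00000000e+00,  0.00000000e+00,  0.00000000e+00,
         1.00000000e+00]])}
```

View pics/scene0.png

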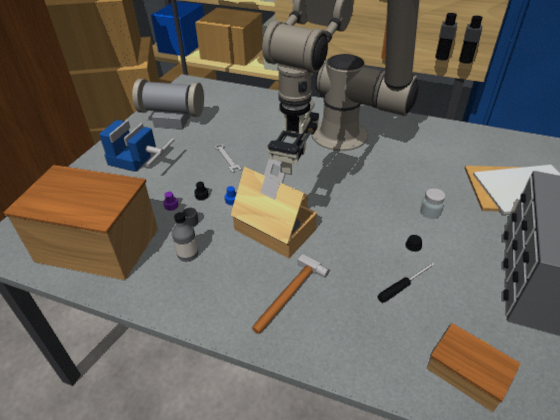

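View pics/side0.png

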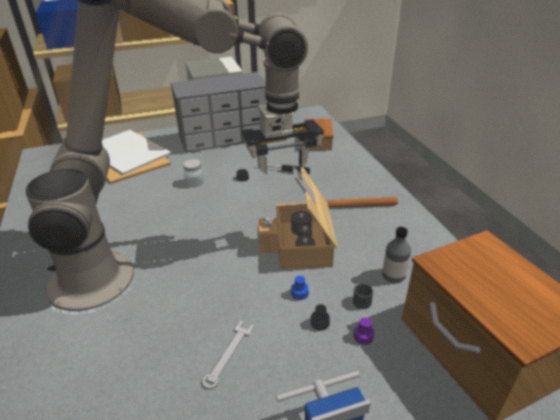

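The scene view shows the open box at about (275,220). The black cap is at (201,190) in scene and (320,317) in side, next to the blue one, and the stud is on the ledge near side (267,225). I'll zoom in on the box and measure the cap.

```bash
python3 - <<'E'
from h import *
a=cv2.imread("pics/scene0.png")[150:270,150:340]; b=cv2.imread("pics/side0.png")[160:340,240:400]
A=cv2.resize(a,None,fx=3,fy=3,interpolation=cv2.INTER_CUBIC)[:, :390+180]
B=cv2.resize(b,None,fx=3,fy=3,interpolation=cv2.INTER_CUBIC)
B=B[:540]; o=np.zeros((600,800,3),np.uint8)
A=cv2.resize(a,None,fx=2,fy=2,interpolation=cv2.INTER_CUBIC); o[:240,:380]=A
B=cv2.resize(b,None,fx=2.6,fy=2.6,interpolation=cv2.INTER_CUBIC); o[:B.shape[0],384:384+B.shape[1]]=B
cv2.imwrite("pics/z0.png",o)
cs,cd=cam("scene"),cam("side")
for n,c,(u,v) in(("scene",cs,(201,190)),("side",cd,(320,317))):
    im=cv2.imread(f"pics/{n}0.png"); w=im[v-22:v+22,u-16:u+16].max(2)<50
    k,l,s,ct=cv2.connectedComponentsWithStats(w.astype(np.uint8))
    i=1+np.argmax(s[1:,4]); x,y,ww,hh,ar=s[i]; print(n,x+u-16,y+v-22,ww,hh,ar,ct[i]+[u-16,v-22], plane(c,*(ct[i]+[u-16,v-22]),0.022))
E
```

```text
scene 195 182 14 18 181 [200.98342541 191.37016575] [ 0.50890738 -0.32128639  0.022     ]
side 312 307 16 22 218 [319.51834862 319.26146789] [ 0.49931899 -0.32762547  0.022     ]
```

View pics/z0.png

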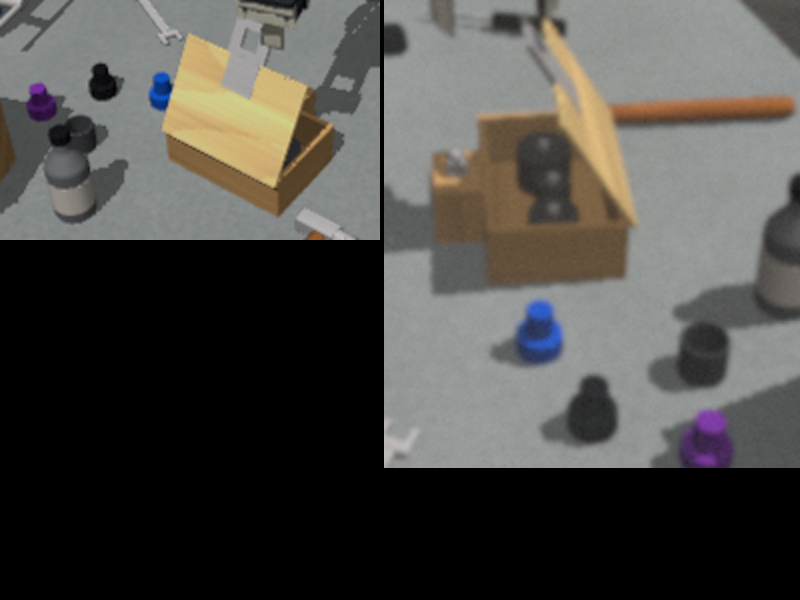

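The crop shows the stud top at side (268,220) and the hinge corners at scene (234,219) and (288,241). The −y hinge corner is at side (335,245). The black cap stands left of the blue one and is clear.

```bash
python3 - <<'E'
from h import *
cs,cd=cam("scene"),cam("side")
hl=plane(cs,234,219,.07);hr=plane(cs,288.5,241.5,.07);print("hinge",hl,hr,"side",plane(cd,335.4,245.4,.07))
print("stud",plane(cd,268,219.6,.0935))
print("cornerB",plane(cd,280,248.5,.07))
m=(hl+hr)/2;d=(hr-hl)/np.linalg.norm(hr-hl);print("mid",m,"ydir",d,np.linalg.norm(hr-hl))
x=np.array([d[1],-d[0],0]);print("xdir",x,"stud pred",m-.166*x)
# free edge corners: intersect ray with plane through hinge corner normal to d
for p,(u,v),h in(("l",(245,168),hl),("r",(303,194),hr)):
    q,e=ray(cs,u,v);P=q+e*((h-q)@d)/(e@d);print(p,P,np.linalg.norm(P-h),np.arctan2(P[2]-.07,-(P-h)@x))
print("cap top crossing",cross(ray(cs,201,184),ray(cd,320.5,308)),cross(ray(cs,200.98,191.37),ray(cd,319.5,319.3)))
E
```

```text
hinge [ 0.63413344 -0.14109388  0.07      ] [0.66376836 0.03371806 0.07      ] side [ 0.611732   -0.15397448  0.07      ]
stud [ 0.47266056 -0.02240841  0.0935    ]
cornerB [ 0.4743703  -0.11919891  0.07      ]
mid [ 0.6489509  -0.05368791  0.07      ] ydir [ 1.67139955e-01  9.85933180e-01 -6.26161887e-16] 0.17730606846186095
xdir [ 0.98593318 -0.16713995  0.        ] stud pred [ 0.48528599 -0.02594268  0.07      ]
l [ 0.56342474 -0.12910702  0.2028606 ] 0.1509812670446104 1.0758215253728374
r [0.58746219 0.04665383 0.17951243] 0.13410048125515928 0.9555730198795093
cap top crossing (array([ 0.50396112, -0.31973877,  0.04908396]), np.float64(0.00022250323910081001)) (array([ 0.50202525, -0.32452376,  0.01650041]), np.float64(0.0026490290228357535))
```

```bash
python3 -m jog '[[[1,0,0,-0.04,0],[1,0,0,-0.08,0],[-1,0,0,-0.1,0],[-1,0,0,-0.1,0],[-1,0,0,-0.1,0]]]' 20; python3 - <<'E'
from h import *
save("wrist","pics/w1.png"); print(robot.observe()["tool_pos"])
E
```

```text
time: 0.52
tool_pos: [0.5252, -0.0, 0.3353]
tool_rot: [3.14, 0.0, 1.571]
contact_force: [-0.5, -0.1, -0.7]
opening: 0.0764
grip_force: 0.0
[5.24660775e-01 5.27387806e-05 3.33868300e-01]
```

View pics/w1.png

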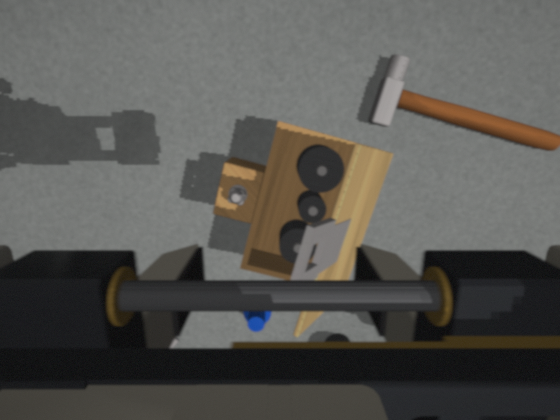

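Wrist view: stud at (238,197), hinge +y corner at (392,152), and the lid leaning over the box with the hasp tip near (297,275).

```bash
python3 - <<'E'
from h import *
c=cam("wrist"); cd=cam("side"); cs=cam("scene")
print("stud",plane(c,238,197,.0935), cross(ray(c,238,197),ray(cd,268,219.6)))
h=plane(c,392,152,.07);print("hinge+y",h)
l1=plane(c,278,122,.07);l2=plane(c,243,268,.07);print("front",l1,l2,np.linalg.norm(l1-l2))
y=(l1-l2)/np.linalg.norm(l1-l2);print("yaw",np.arctan2(-y[0],y[1]))
# hasp left-edge tip, triangulate corner scene crop hasp top ~ (238,20)->(269,160),(270,27)->(285,163.5)
print("edge corner +y", cross(ray(c,355,145),ray(cs,303,194)))
E
```

```text
stud [ 0.47529234 -0.01726036  0.0935    ] (array([ 0.47438638, -0.01794817,  0.08989404]), np.float64(0.0009356753480525715))
hinge+y [0.66259793 0.03400774 0.07      ]
front [0.52308204 0.06936068 0.07      ] [ 0.47593254 -0.12065381  0.07      ] 0.1957768688600969
yaw -0.24322387743044008
edge corner +y (array([0.59181956, 0.0492982 , 0.18346672]), np.float64(0.0024238724362087394))
```

```bash
python3 -m jog '[[[-1,-0.02,0.033,0,0],[-1,-0.04,0.066,0,0],[-1,-0.054,0.093,0.02,0],[-1,-0.054,0.093,0.06,0],[-1,-0.054,0.093,0.1,0]]]'
python3 -m jog '[[[-1,0,0,0.01,0],[-1,0.004,-0.018,0.016,0],[-1,0.008,-0.03,0.023,0],[-1,0.011,-0.045,0.033,0],[-1,0.014,-0.058,0.045,0]]]'
```

```text
time: 0.98
tool_pos: [0.6187, -0.055, 0.2313]
tool_rot: [-3.141, -0.0, 1.569]
contact_force: [-0.5, -0.2, -1.2]
opening: 0.039
grip_force: 0.0
time: 1.4
tool_pos: [0.5595, -0.0397, 0.1904]
tool_rot: [3.14, 0.0, 1.571]
contact_force: [0.3, -0.2, 1.7]
opening: 0.0055
grip_force: 0.9
```

```bash
python3 -m jog '[[[-1,0.004,-0.015,0.014,0],[-1,0.007,-0.029,0.035,0],[-1,0.009,-0.037,0.052,0],[-1,0.011,-0.044,0.069,0],[-1,0.012,-0.048,0.088,0]]]'
python3 -m jog '[[[-1,0,-0.002,0.01,0],[-1,0,-0.002,0.016,0],[-1,0,-0.002,0.019,0],[-1,0,-0.002,0.021,0],[-1,0,-0.002,0.021,0]]]'
```

```text
time: 1.82
tool_pos: [0.5113, -0.0275, 0.102]
tool_rot: [3.141, 0.0, 1.571]
contact_force: [-0.5, 0.5, 2.3]
opening: 0.0003
grip_force: 0.8
time: 2.23
tool_pos: [0.509, -0.0276, 0.0839]
tool_rot: [-3.14, -0.0, 1.571]
contact_force: [-12.7, 2.9, 27.8]
opening: 0.0006
grip_force: 14.1
```

```bash
python3 -m jog '[[[-1,0,0,-0.03,0],[-1,0,0,-0.07,0],[1,-0.01,0,-0.11,0],[1,-0.025,0,-0.15,0],[1,-0.025,0,-0.15,0]]]'
python3 - <<'E'
from h import *
save("wrist","pics/w2.png"); print(robot.observe()["tool_pos"])
cs,cd=cam("scene"),cam("side")
for n,a,b,z in(("blue",(231,201),(300,292),.0115),("saw",(190,217),(363,297),.021),("purple",(170,204),(365,334),.0115),("oil",(187,250),(397,272),.02)):
    print(n,plane(cs,*a,z),plane(cd,*b,z))
E
```

```text
time: 2.65
tool_pos: [0.5137, -0.0554, 0.2392]
tool_rot: [3.127, 0.005, 1.57]
contact_force: [1.2, 0.3, 0.8]
opening: 0.016
grip_force: 0.0
[ 0.51238392 -0.0544179   0.23579871]
blue [ 0.50806276 -0.21644805  0.0115    ] [ 0.49031944 -0.22469462  0.0115    ]
saw [ 0.6258443  -0.29534956  0.021     ] [ 0.62296822 -0.29708383  0.021     ]
purple [ 0.58627966 -0.39061379  0.0115    ] [ 0.58220162 -0.39045633  0.0115    ]
oil [ 0.74612273 -0.23704077  0.02      ] [ 0.74297356 -0.24680416  0.02      ]
```

View pics/w2.png

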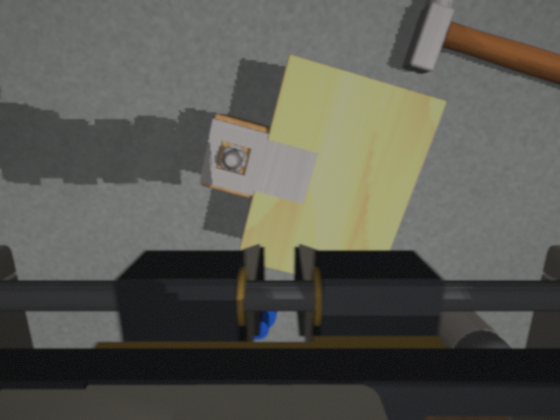

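The lid is shut and the stud is centred in the hasp hole at (233,157). Next I'll take a settled stud image, then move over the cap.

```bash
python3 -m jog '[[[1,0,0,0,0],[1,0,0,0,0],[1,0,0,0,0]]]' 
python3 - <<'E'
from h import *
im=save("wrist","pics/w3.png"); np.save("w3cam.npy",np.array(cam("wrist"),dtype=object),allow_pickle=True); print(robot.observe()["tool_pos"],robot.observe()["tool_rot"])
E
python3 -m jog '[[[1,-0.04,0,0,0],[1,-0.08,-0.002,0,0],[1,-0.12,-0.004,0,0],[1,-0.16,-0.006,0,0],[1,-0.2,-0.008,0,0]]]'
python3 -m jog '[[[1,-0.035,0,0,0],[1,-0.035,0,0,0],[1,-0.035,0,0,0],[1,-0.035,0,0,0]]]'
python3 - <<'E'
from h import *
save("wrist","pics/w4.png"); np.save("w4cam.npy",np.array(cam("wrist"),dtype=object),allow_pickle=True); print(robot.observe()["tool_pos"],robot.observe()["tool_rot"])
a=cv2.imread("pics/w3.png"); b=cv2.imread("pics/w4.png")
o=np.zeros((600,800,3),np.uint8)
o[:360,:480]=cv2.resize(a[120:210,180:300],None,fx=4,fy=4,interpolation=cv2.INTER_CUBIC)
o[:,480:]=cv2.resize(b[100:400,200:360],None,fx=2,fy=2,interpolation=cv2.INTER_CUBIC)
cv2.imwrite("pics/z1.png",o)
E
```

```text
time: 2.95
tool_pos: [0.5092, -0.0525, 0.2293]
tool_rot: [-3.139, -0.001, 1.571]
contact_force: [-0.1, -0.2, -1.1]
opening: 0.0397
grip_force: 0.0
time: 3.42
tool_pos: [0.5015, -0.2542, 0.2296]
tool_rot: [-3.14, -0.001, 1.572]
contact_force: [0.6, -0.6, 0.5]
opening: 0.0771
grip_force: 0.0
time: 3.75
tool_pos: [0.5017, -0.2871, 0.2296]
tool_rot: [-3.14, -0.002, 1.571]
contact_force: [-0.5, 0.1, 0.2]
opening: 0.0918
grip_force: 0.0Traceback (most recent call last):
  File "<stdin>", line 2, in <module>
ValueError: could not broadcast input array from shape (3,3) into shape (3,)
Traceback (most recent call last):
ValueError: could not broadcast input array from shape (3,3) into shape (3,)
```

```bash
python3 - <<'E'
from h import *
print(robot.observe()["tool_pos"],robot.observe()["tool_rot"])
a=cv2.imread("pics/w3.png"); b=cv2.imread("pics/w4.png")
o=np.zeros((600,800,3),np.uint8)
o[:360,:480]=cv2.resize(a[120:210,180:300],None,fx=4,fy=4,interpolation=cv2.INTER_CUBIC)
o[:,480:]=cv2.resize(b[100:400,200:360],None,fx=2,fy=2,interpolation=cv2.INTER_CUBIC)
cv2.imwrite("pics/z1.png",o)
E
```

```text
[ 0.50195464 -0.28663678  0.2299802 ] [-3.14035948e+00 -1.50960833e-03  1.57175692e+00]
```

View pics/z1.png

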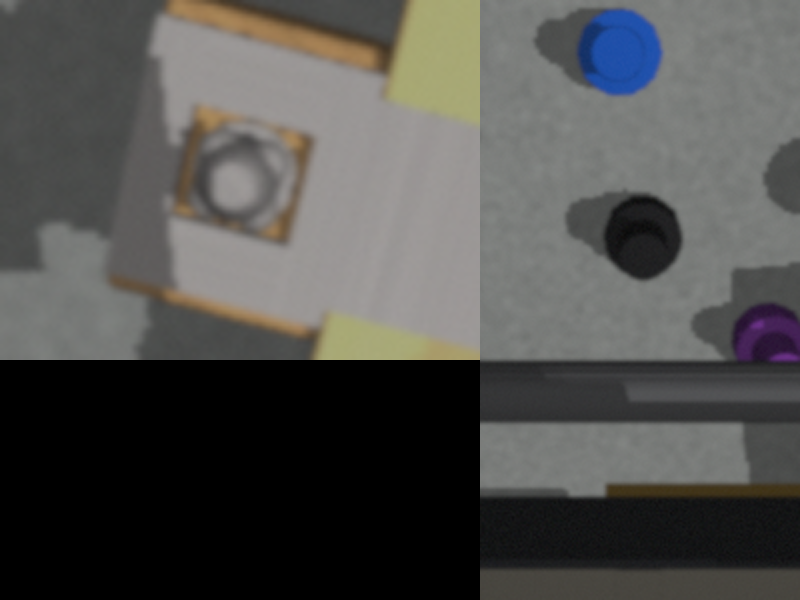

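In the crop, the stud's flat top is at wrist pixel (239,166). The cap's knob top is at (280.5,226) and its skirt at (281.5,217).

```bash
python3 - <<'E'
from h import *
import h
K,_,_=cam("wrist"); M=np.array(robot.camera_model("wrist")["mount"])
def wc(p,r):
    T=np.eye(4);T[:3,:3]=R.from_euler('xyz',r).as_matrix();T[:3,3]=p;X=T@M;return K,X[:3,3],X[:3,:3]
s=wc([.5092,-.0525,.2293],[-3.139,-.001,1.571]);c=cam("wrist");cs,cd=cam("scene"),cam("side")
S=plane(s,239.25,165.75,.0935);print("stud",S,plane(s,241,163,.08))
print("stud 2 view",cross(ray(s,239.25,165.75),ray(cd,268,219.6)))
print("cap",plane(c,280.5,226,.052),plane(c,281.5,216.7,.023),plane(c,281.5,216.7,.018))
print("cap x",cross(ray(c,280.5,226),ray(cd,320.5,308)))
b=cv2.imread("pics/w4.png").max(2)[180:260,250:320]
for t in(25,30,40,50):
    m=(b<t).astype(np.uint8);k,l,st,ct=cv2.connectedComponentsWithStats(m);i=1+np.argmax(st[1:,4]);print(t,st[i]+[250,180,0,0,0],ct[i]+[250,180])
E
```

```text
stud [ 0.47484046 -0.01844179  0.0935    ] [ 0.47483691 -0.01776714  0.08      ]
stud 2 view (array([ 0.4740978 , -0.01871511,  0.09049841]), np.float64(0.0007922328513244675))
cap [ 0.50332943 -0.31997663  0.052     ] [ 0.50452647 -0.31842081  0.023     ] [ 0.50456186 -0.31987148  0.018     ]
cap x (array([ 0.50339885, -0.32056828,  0.0502244 ]), np.float64(0.00013152913903298689))
25 [264 199  29  30 330] [275.74848485 213.21212121]
30 [263 199  33  33 468] [276.21153846 213.07905983]
40 [ 263  198   37   40 1120] [280.63035714 217.62053571]
50 [ 262  198   38   41 1187] [280.64616681 217.67818029]
```

```bash
python3 -m jog '[[[1,-0.0335,0.0017,0.01,0],[1,-0.0335,0.0017,0.05,0],[1,-0.0335,0.0017,0.09,0],[1,-0.0335,0.0017,0.13,0],[1,-0.0335,0.0017,0.165,0]]]'
python3 -m jog '[[[1,0,0,0.015,0],[1,0,0,0.03,0],[-1,0,0,0.03,0],[-1,0,0,0.03,0],[-1,0,0,0.03,0]]]' 20
python3 -m jog '[[[-1,0,0,0,0],[-1,0,0,0,0],[-1,0,0,0,0],[-1,0,0,0,0],[-1,0,0,0,0]]]' 20
```

```text
time: 4.22
tool_pos: [0.5036, -0.3192, 0.0637]
tool_rot: [-3.141, -0.001, 1.573]
contact_force: [0.1, 0.4, -0.7]
opening: 0.0919
grip_force: 0.0
time: 4.63
tool_pos: [0.5046, -0.321, 0.037]
tool_rot: [3.14, 0.001, 1.572]
contact_force: [-0.5, -0.7, 0.2]
opening: 0.0764
grip_force: 0.0
time: 5.05
tool_pos: [0.5038, -0.3216, 0.0361]
tool_rot: [3.141, 0.0, 1.571]
contact_force: [0.1, -0.3, -0.1]
opening: 0.0431
grip_force: 0.0
```

```bash
python3 -m jog '[[[-1,0.001,0,0.001,0],[-1,0.001,0,0.001,0],[-1,0.001,0,0.001,0],[-1,0.001,0,0.001,0],[-1,0.001,0,0.001,0]]]' 40
python3 -m jog '[[[-1,0,0,0,0],[-1,0,0,-0.01,0],[-1,0,0,-0.04,0],[-1,0,0,-0.08,0],[-1,0,0,-0.12,0]]]' 40
python3 - <<'E'
from h import *
s=robot.observe();print(s["tool_pos"],s["opening"],s["grip_force"])
im=save("wrist","pics/w5.png"); a=save("side","pics/s5.png")
o=np.zeros((420,800,3),np.uint8); o[:,:560]=cv2.imread("pics/w5.png"); x=cv2.imread("pics/s5.png")[150:360,240:360]; o[:,560:]=cv2.resize(x,(240,420)); cv2.imwrite("pics/z2.png",o)
E
```

```text
time: 5.47
tool_pos: [0.5037, -0.3204, 0.0346]
tool_rot: [-3.141, -0.0, 1.571]
contact_force: [0.2, 0.3, -1.6]
opening: 0.0251
grip_force: 40.0
time: 5.88
tool_pos: [0.5031, -0.32, 0.156]
tool_rot: [-3.14, -0.001, 1.571]
contact_force: [1.0, -0.4, -0.7]
opening: 0.0248
grip_force: 40.0
[ 0.50311707 -0.3199967   0.15603461] 0.024846333993436016 39.999743700027466
```

View pics/z2.png

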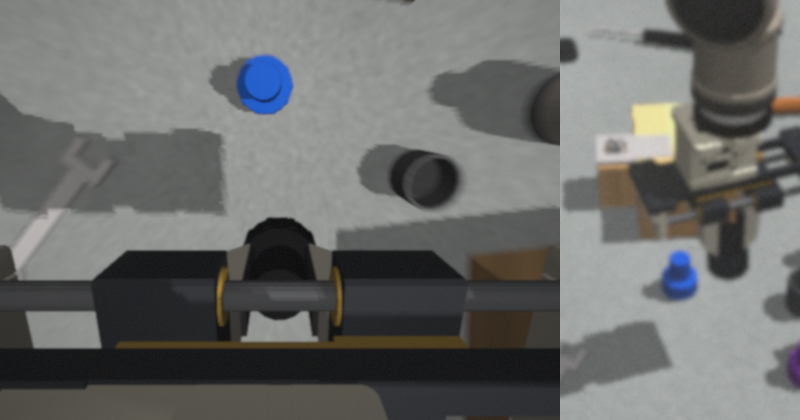

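The black cap is held upright in the fingers and the skirt shows at wrist (279, top row ≈217). Now I'll check its offset in the hand.

```bash
python3 - <<'E'
from h import *
K,_,_=cam("wrist"); M=np.array(robot.camera_model("wrist")["mount"])
g=cv2.imread("pics/w5.png").max(2); print(g[205:232:1,279].tolist()); r=g[235,225:330]; print(r.tolist())
def row(x,z): q=np.linalg.inv(M)@[x,0,z,1]; q=K@q[:3]; return q[:2]/q[2]
for e in(-.002,0,.002): print(e,row(.022+e,.0346),row(.022+e,.0116))
E
```

```text
[150, 151, 150, 151, 149, 149, 150, 153, 154, 156, 153, 138, 99, 52, 25, 19, 23, 16, 19, 18, 19, 18, 19, 23, 28, 28, 32]
[154, 154, 155, 155, 155, 154, 153, 152, 154, 155, 155, 156, 157, 157, 156, 154, 152, 152, 151, 146, 128, 96, 54, 27, 24, 17, 19, 20, 16, 21, 24, 25, 28, 27, 27, 28, 30, 29, 26, 29, 31, 27, 30, 29, 28, 29, 29, 31, 30, 28, 27, 31, 29, 29, 29, 26, 31, 31, 31, 30, 30, 30, 33, 31, 31, 29, 29, 30, 31, 29, 30, 28, 29, 28, 29, 27, 27, 22, 24, 20, 20, 18, 18, 18, 15, 21, 35, 72, 110, 137, 149, 152, 154, 154, 153, 152, 153, 153, 153, 154, 155, 155, 154, 152, 153]
-0.002 [279.05718831 213.66449693] [279.06438889 225.99500583]
0 [279.06027361 210.29350668] [279.06790333 222.21870051]
0.002 [279.06337611 206.9037137 ] [279.07143997 218.41854781]
```

```bash
python3 - <<'E'
from h import *
K,_,_=cam("wrist"); M=np.array(robot.camera_model("wrist")["mount"])
def wc(p,r):
    T=np.eye(4);T[:3,:3]=R.from_euler('xyz',r).as_matrix();T[:3,3]=p;X=T@M;return K,X[:3,3],X[:3,:3]
c=wc([.50195,-.28664,.22998],[-3.14036,-.0015,1.5718])
g=cv2.imread("pics/w4.png").max(2); print(g[190:206,281].tolist())
for z in(0,.003,.02,.023): print(z,plane(c,281,197.5,z),plane(c,262.5,217,z)[0],plane(c,300,217,z)[0])
g=cv2.imread("pics/w5.png").max(2)
for r in range(217,250,4):
    w=np.where(g[r,235:325]<90)[0]; print(r,w.min()+235,w.max()+235,end=' ; ')
E
```

```text
[127, 125, 125, 125, 123, 115, 91, 65, 40, 21, 15, 20, 26, 33, 33, 31]
0 [ 0.50400826 -0.30179403  0.        ] 0.48218092140868624 0.5265862230926643
0.003 [ 0.50399228 -0.30110785  0.003     ] 0.48233754827284414 0.5263916976914568
0.02 [ 0.50390172 -0.29721951  0.02      ] 0.4832251005030721 0.5252893870846139
0.023 [ 0.50388574 -0.29653333  0.023     ] 0.48338172736722995 0.5250948616834064
217 270 270 ; 221 263 296 ; 225 256 302 ; 229 251 306 ; 233 247 311 ; 237 246 313 ; 241 245 314 ; 245 244 314 ; 249 247 311 ;
```

```bash
python3 -m jog '[[[-1,0.035,-0.003,-0.015,0],[-1,0.075,-0.006,-0.015,0],[-1,0.115,-0.01,-0.015,0],[-1,0.155,-0.014,-0.015,0],[-1,0.195,-0.018,-0.015,0]]]'
python3 -m jog '[[[-1,0.04,-0.004,0,0],[-1,0.08,-0.0075,0,0],[-1,0.11,-0.0105,0,0],[-1,0.11,-0.0105,0,0],[-1,0.11,-0.0105,0,0]]]'
python3 - <<'E'
from h import *
s=robot.observe();print(s["tool_pos"],s["tool_rot"],s["contact_force"],s["opening"])
g=cv2.imread("pics/w4.png").max(2)
K,_,_=cam("wrist"); M=np.array(robot.camera_model("wrist")["mount"])
T=np.eye(4);T[:3,:3]=R.from_euler('xyz',[-3.14036,-.0015,1.5718]).as_matrix();T[:3,3]=[.50195,-.28664,.22998];X=T@M;c=(K,X[:3,3],X[:3,:3])
print(plane(c,281,238.5,.052)[1]+.013)
save("side","pics/s6.png"); x=cv2.imread("pics/s6.png")[170:260,210:330]; cv2.imwrite("pics/z3.png",cv2.resize(x,None,fx=6,fy=6,interpolation=cv2.INTER_CUBIC))
E
```

```text
time: 6.4
tool_pos: [0.485, -0.1238, 0.1699]
tool_rot: [3.141, -0.0, 1.57]
contact_force: [0.6, -0.1, -1.5]
opening: 0.0251
grip_force: 40.0
time: 6.82
tool_pos: [0.4749, -0.014, 0.17]
tool_rot: [3.141, 0.0, 1.574]
contact_force: [0.6, -0.8, 0.0]
opening: 0.025
grip_force: 40.0
[ 0.47492664 -0.01404405  0.17003056] [3.14123414e+00 2.47625358e-04 1.57426576e+00] [ 0.56669278 -0.79768037  0.02069063] 0.02495915667064658
-0.3206204149256833
```

View pics/z3.png

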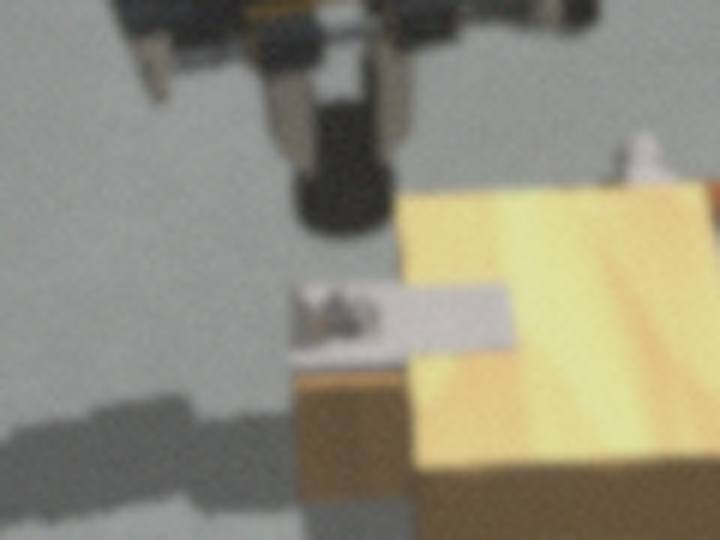

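The cap hangs right above the stud, which is visible at crop (345,315). I'll trim y by −2 mm and descend.

```bash
python3 -m jog '[[[-1,-0.002,-0.0003,0.015,0],[-1,-0.002,-0.0003,0.03,0],[-1,-0.002,-0.0003,0.037,0],[-1,-0.002,-0.0003,0.04,0],[-1,-0.002,-0.0003,0.042,0]]]'
python3 -m jog '[[[-1,0,0,0.002,0],[-1,0,0,0.004,0],[-1,0,0,0.006,0],[-1,0,0,0.006,0]]]'
```

```text
time: 7.28
tool_pos: [0.475, -0.0183, 0.1275]
tool_rot: [-3.141, -0.0, 1.569]
contact_force: [0.3, -0.1, -0.9]
opening: 0.0253
grip_force: 40.0
time: 7.62
tool_pos: [0.4747, -0.0172, 0.1218]
tool_rot: [-3.141, -0.001, 1.571]
contact_force: [-1.3, 1.9, 1.4]
opening: 0.025
grip_force: 40.0
```

```bash
python3 -m jog '[[[-1,0.0005,-0.0005,0.001,0],[-1,0.001,-0.0005,0.003,0],[-1,0.001,-0.0005,0.005,0],[-1,0.001,-0.0005,0.006,0],[-1,0.001,-0.0005,0.007,0]]]'
python3 -m jog '[[[-1,0,0,0.0015,0],[-1,0,0,0.003,0],[-1,0,0,0.004,0],[-1,0,0,0.004,0]]]'
```

```text
time: 8.03
tool_pos: [0.4742, -0.0163, 0.1147]
tool_rot: [-3.141, 0.0, 1.571]
contact_force: [-1.7, 0.6, -2.1]
opening: 0.025
grip_force: 40.0
time: 8.37
tool_pos: [0.4746, -0.0166, 0.1106]
tool_rot: [3.141, 0.0, 1.571]
contact_force: [-0.8, -0.3, -1.2]
opening: 0.0253
grip_force: 40.0
```

```bash
python3 -m jog '[[[-1,0,0,0.0005,0],[-1,0,0,0.001,0],[-1,0,0,0.001,0]]]'
```

```text
time: 8.62
tool_pos: [0.4747, -0.0166, 0.1104]
tool_rot: [3.14, 0.0, 1.571]
contact_force: [-2.3, 0.2, 5.2]
opening: 0.025
grip_force: 40.0
```

```bash
python3 -m jog '[[[-1,0,0,0.0005,0],[-1,0,0,0.0008,0],[-1,0,0,0.0008,0],[-1,0,0,0.0008,0]]]'
python3 -m jog '[[[-1,0,0,0,0],[-1,0,0,0,0],[-1,0,0,0,0],[-1,0,0,0,0],[-1,0,0,0,0]]]'
```

```text
time: 8.95
tool_pos: [0.4748, -0.0166, 0.1103]
tool_rot: [3.14, 0.0, 1.571]
contact_force: [-2.9, 0.8, 13.8]
opening: 0.0252
grip_force: 40.0
time: 9.37
tool_pos: [0.4748, -0.0166, 0.1103]
tool_rot: [3.14, 0.001, 1.571]
contact_force: [-4.4, 1.1, 12.4]
opening: 0.025
grip_force: 40.0
```

```bash
python3 - <<'E'
from h import *
save("side","pics/s7.png"); x=cv2.imread("pics/s7.png")[170:260,210:330]; cv2.imwrite("pics/z4.png",cv2.resize(x,None,fx=6,fy=6,interpolation=cv2.INTER_CUBIC))
print(robot.observe()["contact_force"])
c=cam("side"); print((pix(c,[.4746,-.0186,.076])-[210,170])*6,(pix(c,[.4746,-.0406,.076])-[210,170])*6)
E
```

```text
[-5.42783623  0.66074916 12.49268162]
[350.864662   323.02469445] [365.28508731 351.48002508]
```

View pics/z4.png

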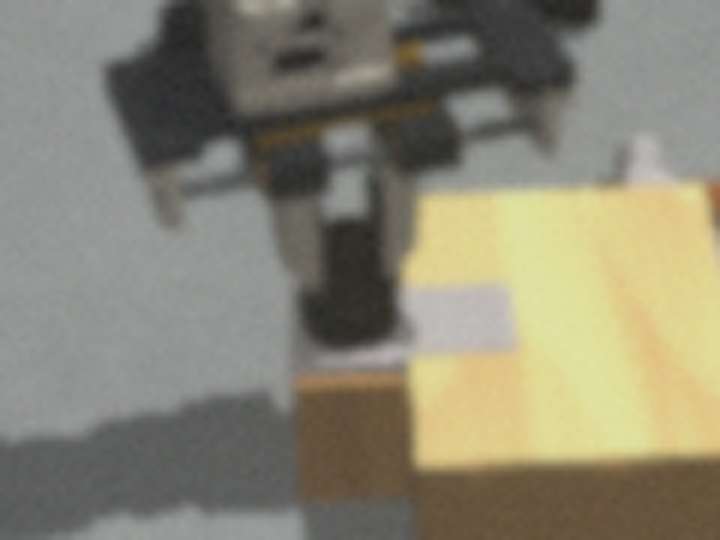

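The cap's rim sits on the hasp, with its lower edge at about crop (350,347) against a predicted 351. It stands upright and is pressed with about 12 N, so I'm handing in.

```bash
python3 -c "
from cell import robot
print(robot.hand_in())"
```

```text
the job is handed in; nothing more can be done
None
```

The lid is shut and the black cap is pushed onto the stud and seated on the hasp, with the arm still gripping it and pressing down at about 12 N; the job is handed in, but the hand-in reported no verdict.

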